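# Check a frame's diagonals, square it and pin it

## Robot

A 6-joint arm with a two-finger parallel gripper is mounted at the origin on the work surface. World frame = base frame: x ahead of the robot, y to its left, z up, the work surface at z = 0. Lengths are in m, angles in rad, forces in N, time in s.
With the tool pointing down it reaches from about 0.425 to 1.125 m from the base axis. Payload 14.9 kg.
Tool frame: the origin (TCP) lies at the very end of the fingers, on their centre line; the grasp point (between the pads) lies 19 mm behind it; z points along the fingers, y is the line along which they close (so a half turn about z gives the same grasp; the last joint's range is limited). The gripper opens to 91 mm and grips with 3 to 60 N. Pads are 32 mm wide; open, the fingers measure 118 mm over their backs; the gripper's body (76 mm by 178 mm) begins 60 mm behind the grasp point.
Start: joints at [1.069, 0.379, 1.734, -0, 1.028, -0.033], TCP at [0.316, 0.624, 0.183] pointing down, gripper open.
Joint ranges: [-2.77, 2.77], [-0.74, 2.19], [0, 2.66], [-1.06, 4.2], [0.31, 2.87], [-3.08, 3.08]. Speed limits (rad/s): [1.89, 1.89, 2.39, 3.14, 3.14, 3.14].

## Interface

Orientations are given as a unit quaternion [w, x, y, z].
In Python, from cell import read_state, eyes, sign_off gives the robot as it stands.
- The arm moves only by the tool move_arm, never from a script. Its argument "steps" is a list of rows, each a list of 6 numbers: the shift along the tool's x, y, z in cm, then the turn, a rotation vector about the tool's x, y, z in rad. In form: [[x, y, z, wx, wy, wz], ...]. A call has 1 to 20 rows; each row shifts and turns the commanded pose from where the row before left it, along the tool's axes as they then stand; what a row does not reach is not made up. A row lasts 1/10 s, in which the tool goes at most 50 mm and 8.59 degrees, less where a joint would pass 70% of its speed; a pose out of reach is approached as far as the arm can. A call is refused whole if a number of a shift passes 5 or a number of a turn 0.15, either way. A call with a gripper value outside its range is refused whole. "hand" is the finger opening in cm, from 0 to 9.12, set as the call begins (left out, the last holds). The fingers move at their own pace and stop on an object; "force" is the grip in N (left out, the last holds). Time passes only in rows, so rows that do not move let the fingers close. It gives the time, the measured TCP pose, the force, the opening and the grip force at its end, in the units of the state.
- read_state(): the state, without advancing time (a new reading comes with each control period).
- eyes.get_image(name): name is "scene" or "side" or "wrist"; returns a dict with "pixels" (384x512x3 uint8, red, green, blue), "camera_matrix" (3x3 intrinsics, pixels), "rvec" (rotation vector, rad) and "tvec" (3), from world to camera coordinates, as OpenCV has them. Camera axes: x right, y down, z forward; pixel columns grow to the right and rows downward; lengths in m; the calibration is good to about 2 mm. A picture is of the moment at which its call begins. There is no depth.
- sign_off(): hands the job in; it is judged then, once.
The state is a dict: "time": time; "joint_positions": joint angles; "qd": joint speeds; "tau": joint torques, N m; "tcp_pos": TCP position; "eef_rot": TCP orientation; "force": force on the tool from outside, world axes, zero at the start; "ft_torque": the same for the moment, N m; "width": finger opening in m; "finger_force": force on a finger pad.
Only numpy, scipy, OpenCV 4.12 (cv2) and the standard library are available. Lean on these libraries where they do the work, as an engineer would, in place of code of your own. Each camera call takes 0.05 s, during which the arm holds its last target. There are 200 camera calls.

## Task

Check the hinged aluminium frame on the jig for squareness with the slide rule mounted over its middle: first open the jaws until they touch the inside corners of the diagonal that ends at the corner beside the lock pin, hold them there a moment to read it, then do the same on the other diagonal. Then push the frame over until the diagonals are equal and the pin stands over its hole, press the pin all the way down through it, and leave the jaws drawn fully back in. Leave the other things on the bench alone.

Things in the scene. Friction and masses are not known exactly. Their poses are not given: they have to be found in the camera images.
- jig: grey flat plate 240 (x) x 170 (y) x 12 mm fixed to the bench; origin: centre of its underside, also the axis of the steel centre post that carries the rule. x to its far side, y left, z up. On it lies a frame of four aluminium bars hinged at the corners, 150 (x) x 120 (y) mm between corner studs when square, racked up to 0.16 rad either way or nearly square at the start
- left_stud (a point): the fixed stud at (0, 60) mm on the jig on which the middle of the frame's left bar turns; the right bar turns alike at (0, -60) mm. So the near and far bars shift sideways in opposite directions and the frame's middle stays on the centre post. The frame stays where it is left; it takes about 6 N at the lock pin to move it
- rule_swing (a joint): angle (rad) of the rule about the centre post: 0 when the arm with the knob points along the jig's +x, positive towards its +y; range -0.85 to 0.85. A steel beam with tick marks, 208 x 16 mm, lying 30 to 38 mm above the bench, over the frame's bars; it turns freely
- rule_slide (a joint): reading of the rule (m): 0 jaws drawn in, 0.064 fully open. Each jaw's foot is 34 mm + this from the post; both move equally, opposite ways, so the knob opens both. Slides with about 2 N, stays where left. The feet stop in the frame's inside corners at about 0.045 when it is square, 0.035 to 0.055 racked; equal readings, equal diagonals. Below 0.010 the rule swings clear of all bars
- jaw_knob (a point): top centre, 84 mm above the bench, of the black round knob (16 mm across, its side from 44 to 84 mm above the bench) on the jaw of the rule's far arm. Straight below it hangs that jaw's foot, a 10 mm round pin between the frame's bars (15 to 32 mm above the bench). Pinch the knob or push it from the side
- jaw_plain (a point): top centre, 44 mm above the bench, of the jaw without knob on the rule's near arm, straight above its foot, which is like the other
- corner_near_left (a point): top of the hinge stud at the frame's near-left corner (named in the jig's frame: far +x, left +y), 26 mm above the bench. Bars are 14 mm wide, 14 to 26 mm above the bench; their centre lines meet at the studs. The lock pin is beside it. The first diagonal: from here to far-right
- corner_far_right (a point): top of the hinge stud at the frame's far-right corner (named in the jig's frame: far +x, left +y), 26 mm above the bench. Bars are 14 mm wide, 14 to 26 mm above the bench; their centre lines meet at the studs. The knobbed jaw goes here on the first diagonal; its foot touches both bars at 16 to 18.5 mm from the stud's axis
- corner_far_left (a point): top of the hinge stud at the frame's far-left corner (named in the jig's frame: far +x, left +y), 26 mm above the bench. Bars are 14 mm wide, 14 to 26 mm above the bench; their centre lines meet at the studs. The knobbed jaw goes here on the second diagonal, as at far-right
- corner_near_right (a point): top of the hinge stud at the frame's near-right corner (named in the jig's frame: far +x, left +y), 26 mm above the bench. Bars are 14 mm wide, 14 to 26 mm above the bench; their centre lines meet at the studs
- pin_head (a point): top centre of the lock pin's round steel head, 26 mm across, 8 mm thick; top 70 mm above the bench when up, 57 when home. The pin slides in a boss (20 mm across, 14 to 44 mm above the bench) on the end of the left bar, 33 mm beyond the near-left corner. Pushing head or boss along the jig's y turns the left bar about its stud, 108 mm away. About 4 N to press; no spring
- pin_tip (a point): lower rounded tip of the lock pin, 10 mm across; 15 mm above the bench when up, 2 mm when home. It strikes the plate unless within about 2 mm of straight over the hole (a little more with the rounded tip guiding it)
- lock_hole (a point): centre of the mouth of the 14 mm hole through the jig plate, at (-108, 60) mm in the jig's frame, 12 mm above the bench. The frame is square when the pin is straight over it
- lock_pin (a joint): how far (m) the pin is pressed: 0 up, 0.013 home
- screwdriver: screwdriver 170 mm long lying on the bench on the right of the jig; bystander. Origin: middle of its length, at its underside
- objective: aluminium objective lens, 34 mm across, 58 mm tall, standing left of the jig; bystander. Origin: centre of its underside
- gauge_block: plain steel block 70 x 35 x 15 mm lying left of the jig; bystander. Origin: centre of its underside
- slide_case: clear plastic case 60 x 85 x 25 mm lying beyond the jig; bystander. Origin: centre of its underside
- jar: amber jar 52 mm across, 55 mm tall, right of the jig; bystander. Origin: centre of its underside
- spare_bar: loose spare frame bar of aluminium, 164 x 14 x 12 mm, lying on the bench left of the jig; bystander, not part of the frame. Origin: centre of its underside
- wrench: wrench 140 mm long lying beyond the jig; bystander. Origin: middle of its length, at its underside

How it is judged:
On the way, in this order (a step that is already met when the one before it is completed fails the run):
1. the jaws are opened into the corners of the first diagonal (near-left by the lock pin, far-right): each jaw within 21 mm of its corner stud's axis, for 0.2 s (horizontal distance between jaw_knob and corner_far_right below 0.021 m and horizontal distance between jaw_plain and corner_near_left below 0.021 m), for 0.2 s.
2. the jaws are opened into the corners of the other diagonal (near-right, far-left) in the same way (horizontal distance between jaw_knob and corner_far_left below 0.021 m and horizontal distance between jaw_plain and corner_near_right below 0.021 m), for 0.2 s.
3. the frame is square and the lock pin is pressed through its hole (9 mm or more) (value of joint lock_pin above 0.009 m and horizontal distance between pin_tip and lock_hole below 0.004 m), for 0.2 s.
At the end, for the whole second after the job is handed in: The lock pin is pressed 9 mm or more (of 13), within 4 mm of its hole's centre, so that the frame is square; the jaws are drawn in to a reading below 15 mm; the rule is at rest; both diagonals were measured before (all of step 3 and value of joint rule_slide below 0.015 m and velocity of joint rule_slide below 0.02 m/s and velocity of joint rule_swing below 0.1 rad/s); the robot touches nothing.
It fails at once if another thing on the bench is moved more than 25 mm (distance of any of screwdriver, objective, gauge_block, slide_case, jar, spare_bar, wrench from where it was at the start of the episode above 0.025 m).
It also fails if it takes over 58 s, if anything falls off the work surface, if the arm or the gripper's body presses on something with over 40 N, if the wrist force passes 120 N, or if a joint passes its speed limit or range.

## Working session

There is one attempt and no reset: what is moved stays moved. The work goes in short steps, Python scripts to look and compute and a tool call to move; the robot and the scene stay as the last step left them, time stands still between calls to the robot, and variables do not carry over. Pictures are saved under pics/ and viewed, at most 10 in all, crops included, and the job is handed in when it is done.

Besides the shell and the picture viewer there is one more tool, called after ">>>" as name([rows], argument=value, ...), one row to a line, values as JSON. move_arm: Moves the arm, as the interface text tells. Its arguments: {"type":"object","properties":{"steps":{"type":"array"},"hand":{"type":"number"},"force":{"type":"number"}},"required":["steps"]}

```bash
mkdir -p pics && python3 - <<'E'
from cell import read_state, eyes
import cv2,pickle
s=read_state();print(s['time'],s['tcp_pos'],s['eef_rot'])
d={}
for n in("scene","side"):
    im=eyes.get_image(n);d[n]=im
    cv2.imwrite(f"pics/{n}0.png",cv2.resize(im['pixels'][:,:,::-1],(800,600),interpolation=cv2.INTER_CUBIC))
pickle.dump(d,open('d0.pkl','wb'))
E
```

```text
0.0 [0.31606263 0.6240979  0.18267931] [-1.51195673e-04  2.32274032e-01  9.72650229e-01 -5.32671507e-04]
```

View pics/scene0.png

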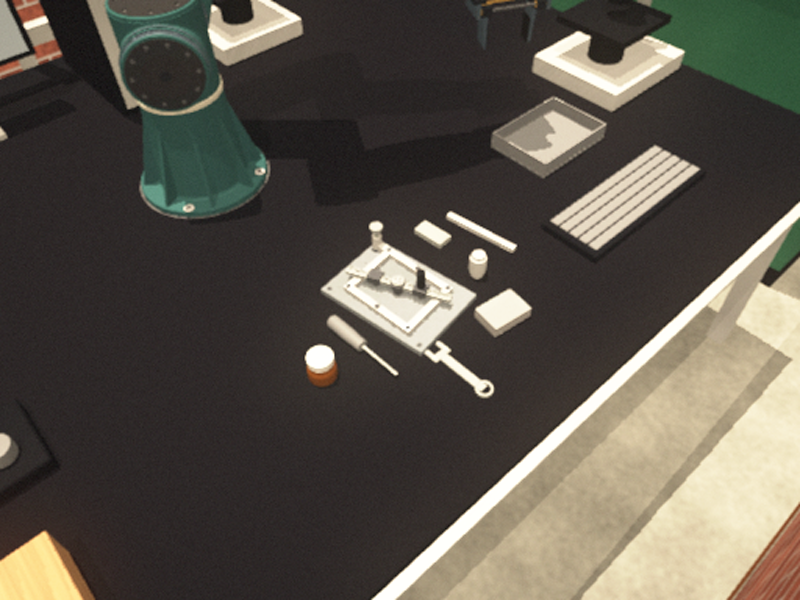

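View pics/side0.png

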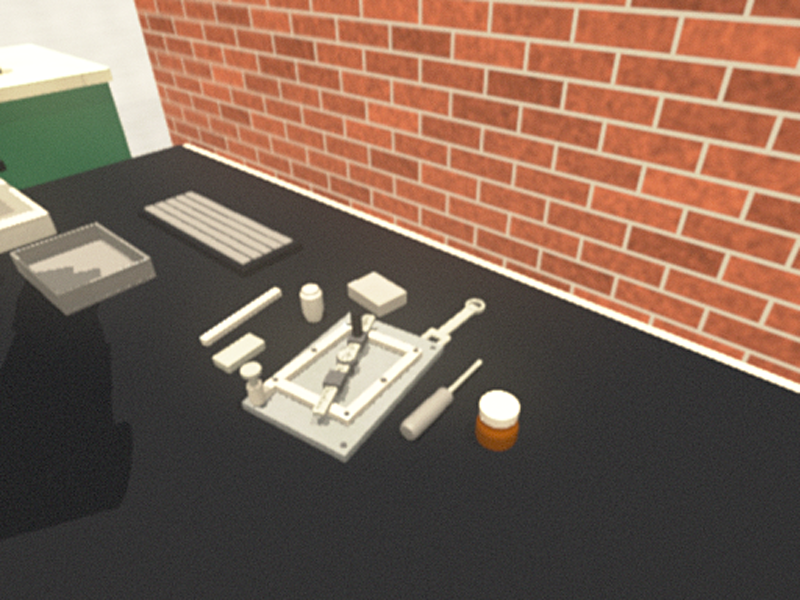

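Scene view (800-scale pixels): jig corners at near-right (322,290), far-right (420,348) and far-left (475,295), pin head (376,228), knob top (421,270). Side view: jig corners at near-right (345,458), near-left (245,405) and far-right (443,345), pin head (250,369), knob (356,315). The rule lies towards far-left.

```bash
cat > h.py <<'E'
import numpy as np,cv2,pickle
from scipy.optimize import least_squares
from scipy.spatial.transform import Rotation as R
def ray(im,p):
    Rm=cv2.Rodrigues(np.array(im['rvec'],float))[0];K=np.array(im['camera_matrix'])
    d=Rm.T@np.linalg.inv(K)@np.array([p[0],p[1],1.]);return -Rm.T@np.array(im['tvec'],float).ravel(),d
def onz(im,p,z):
    c,d=ray(im,p);return (c+d*(z-c[2])/d[2])
def proj(im,P):
    return cv2.projectPoints(np.array(P,float).reshape(-1,3),np.array(im['rvec'],float),np.array(im['tvec'],float),np.array(im['camera_matrix'],float),None)[0].reshape(-1,2)
def jig2w(j,P):
    P=np.atleast_2d(np.array(P,float));c,s=np.cos(j[2]),np.sin(j[2])
    return np.c_[j[0]+c*P[:,0]-s*P[:,1],j[1]+s*P[:,0]+c*P[:,1],P[:,2]]
E
python3 - <<'E'
from h import *
d=pickle.load(open('d0.pkl','rb'))
sc=[((322,290),(-.12,-.085,.012)),((420,348),(.12,-.085,.012)),((475,295),(.12,.085,.012))]
si=[((345,458),(-.12,-.085,.012)),((443,345),(.12,-.085,.012)),((245,405),(-.12,.085,.012))]
def f(j):
    r=[]
    for n,l in(("scene",sc),("side",si)):
        r+=[proj(d[n],jig2w(j,[P for _,P in l]))-np.array([p for p,_ in l])*.64]
    return np.concatenate(r).ravel()
s=least_squares(f,[.7,.2,0]);j=s.x;print(j,s.fun.round(1))
for n,l in(("scene",[("pin",(376,228),.07),("knob",(421,270),.084)]),("side",[("pin",(250,369),.07),("knob",(356,315),.084)])):
    for nm,p,z in l:
        w=onz(d[n],np.array(p)*.64,z);c,sn=np.cos(j[2]),np.sin(j[2]);q=w[:2]-j[:2]
        print(n,nm,w,[c*q[0]+sn*q[1],-sn*q[0]+c*q[1]])
print(jig2w(j,[(-.108,.06,.07)]))
E
```

```text
[0.56881247 0.07917565 0.17275684] [-1.5 -0.6  0.4  2.3  0.2 -1.2  0.8 -0.7  0.2  0.7 -1.8 -0.9]
scene pin [0.45889654 0.12442016 0.07      ] [np.float64(-0.10050231314091988), np.float64(0.0634654400816905)]
scene knob [0.60864599 0.10327988 0.084     ] [np.float64(0.04338407339195169), np.float64(0.01689809662954789)]
side pin [0.45125017 0.12896313 0.07      ] [np.float64(-0.1072539316099087), np.float64(0.06925519559263858)]
side knob [0.6059006  0.09593391 0.084     ] [np.float64(0.039416785059500255), np.float64(0.010133401170998048)]
[[0.45210616 0.11971746 0.07      ]]
```

```bash
cat >> h.py <<'E'
from cell import read_state,eyes
def tool():
    s=read_state();q=np.array(s['eef_rot']);return np.array(s['tcp_pos']),R.from_quat(q[[1,2,3,0]]).as_matrix(),s
def plan(target,yaw_y):
    """target TCP xyz, desired world direction angle of tool y -> tool shift (cm) before turn, turn about tool z"""
    p,M,s=tool();a=np.arctan2(M[1,1],M[0,1]);t=(yaw_y-a+np.pi/2)%np.pi-np.pi/2
    print('t',round(s['time'],2),'p',p.round(4),'shift cm',(M.T@(np.array(target)-p)*100).round(2),'turn tool z',round(-t,3),'F',np.round(s['force'],1),'w',s['width'])
E
python3 - <<'E'
from h import *
p,M,s=tool();im=eyes.get_image("wrist");c,_=ray(im,(0,0));Rm=cv2.Rodrigues(np.array(im['rvec'],float))[0]
print('cam in tool',M.T@(c-p),'cam z in tool',M.T@Rm[2],'cam x',M.T@Rm[0],np.array(im['camera_matrix']))
plan((.50,.08,.27),np.pi/2+.173)
E
```

```text
cam in tool [ 7.54721332e-02  3.43409806e-05 -2.02178327e-01] cam z in tool [-2.66558963e-01  8.15482727e-04  9.63818268e-01] cam x [ 7.11767376e-04  9.99999536e-01 -6.49245191e-04] [[300.59313451   0.         253.14134557]
 [  0.         300.59313451 185.15720872]
 [  0.           0.           1.        ]]
t 0.15 p [0.3161 0.6242 0.1829] shift cm [-40.99 -40.25  -8.68] turn tool z -0.642 F [0.1 0.4 0.3] w 0.09141895961739968
```

>>> move_arm([
  [-3.4, -2.63, -0.5, 0, 0, 0],
  [-3.4, -2.63, -0.5, 0, 0, 0],
  [-3.4, -2.63, -0.5, 0, 0, 0],
  [-3.4, -2.63, -0.5, 0, 0, 0],
  [-3.4, -2.63, -0.5, 0, 0, 0],
  [-3.4, -2.63, -0.5, 0, 0, 0],
  [-3.4, -2.63, -0.5, 0, 0, 0],
  [-3.4, -2.63, -0.5, 0, 0, 0],
  [-3.4, -2.63, -0.5, 0, 0, 0],
  [-3.4, -2.63, -0.5, 0, 0, 0],
  [-3.4, -2.63, -0.5, 0, 0, 0],
  [-3.4, -2.63, -0.5, 0, 0, 0],
  [-3.4, -2.63, -0.5, 0, 0, 0],
  [-3.4, -2.63, -0.5, 0, 0, 0],
  [0, 0, 0, 0, 0, -0.128],
  [0, 0, 0, 0, 0, -0.128],
  [0, 0, 0, 0, 0, -0.128],
  [0, 0, 0, 0, 0, -0.128],
  [0, 0, 0, 0, 0, -0.128],
])

```text
time: 2.05
tcp_pos: [0.5744, 0.0809, 0.2532]
eef_rot: [-0.0, -0.088, 0.996, 0.0]
force: [-0.3, 0.2, 0.2]
width: 0.091
finger_force: 0.0
```

```bash
python3 - <<'E'
from h import *
im=eyes.get_image("wrist");pickle.dump(im,open('d1.pkl','wb'))
cv2.imwrite("pics/w1.png",cv2.resize(im['pixels'][60:384,106:406,::-1],(555,600),interpolation=cv2.INTER_CUBIC))
plan((.575,.08,.25),np.pi/2+.173)
E
```

```text
t 2.1 p [0.5744 0.0809 0.2531] shift cm [-0.04 -0.1   0.31] turn tool z 0.011 F [0.3 0.5 0.3] w 0.09088153654505067
```

View pics/w1.png

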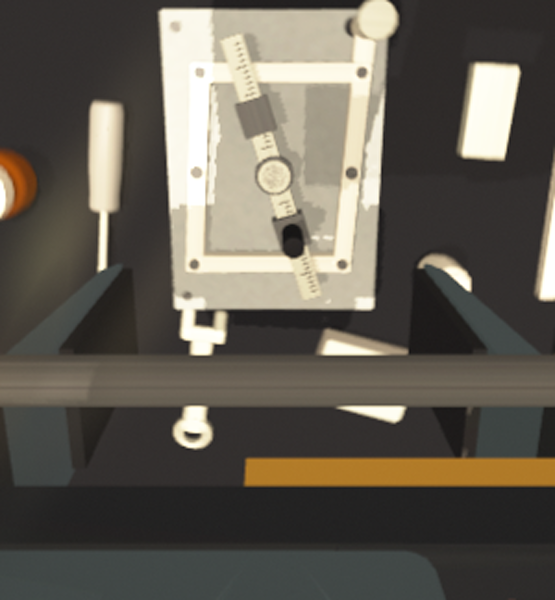

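The wrist view (555x600 crop) shows the corner studs at near-left (362,72), near-right (200,72), far-right (194,264) and far-left (342,264). The fixed studs are at (351,173) and (196,173), the pin head at (377,20) and the knob top at (292,242). The frame is racked a few degrees, and the rule points towards far-left.

```bash
cat > fit.py <<'E'
from h import *
def frame(a):
    # bar turn a about fixed studs: left bar direction (cos a, sin a)
    c,s=.075*np.cos(a),.075*np.sin(a)
    return dict(nl=(-c,.06-s,.026),nr=(-c,-.06-s,.026),fr=(c,-.06+s,.026),fl=(c,.06+s,.026),ls=(0,.06,.026),rs=(0,-.06,.026),pin=(-.108*np.cos(a),.06-.108*np.sin(a),.07),
     jnr=(-.12,-.085,.012),jfr=(.12,-.085,.012),jfl=(.12,.085,.012))
def fit(im,obs,x0=(.57,.08,.173,0)):
    k=list(obs);u=np.array([obs[i] for i in k],float)
    f=lambda x:(proj(im,jig2w(x[:3],[frame(x[3])[i] for i in k]))-u).ravel()
    r=least_squares(f,x0,loss='soft_l1');return r.x,dict(zip(k,f(r.x).reshape(-1,2).round(1).tolist()))
E
python3 - <<'E'
from fit import *
im=pickle.load(open('d1.pkl','rb'))
o=dict(nl=(362,72),nr=(200,72),fr=(194,264),fl=(342,264),ls=(351,173),rs=(196,173),pin=(377,20),jnr=(160,10),jfr=(174,310),jfl=(374,310))
c=lambda p:np.array(p)/1.85+[106,60]
x,r=fit(im,{k:c(v) for k,v in o.items()});print(x,r)
np.save('jig.npy',x)
w=onz(im,c((292,242)),.084);q=w[:2]-x[:2];a=x[2]
q=np.array([np.cos(a)*q[0]+np.sin(a)*q[1],-np.sin(a)*q[0]+np.cos(a)*q[1]])
print('knob',w,'r',np.hypot(*q),'swing',np.arctan2(q[1],q[0]))
f=frame(x[3])
for k in('fr','fl','pin'):
    P=np.array(f[k]);print(k,jig2w(x[:3],P),np.hypot(*P[:2]),np.arctan2(P[1],P[0]))
print('hole',jig2w(x[:3],(-.108,.06,.07)))
plan((w[0],w[1],.12),np.pi/2+a)
E
```

```text
[ 0.57022806  0.08208704  0.17695318 -0.06462783] {'nl': [-0.3, 0.5], 'nr': [-0.1, 0.5], 'fr': [0.1, 0.1], 'fl': [-0.2, 0.1], 'ls': [0.0, -0.0], 'rs': [0.5, -0.0], 'pin': [0.2, -0.1], 'jnr': [-0.0, 0.0], 'jfr': [0.5, -0.7], 'jfl': [-0.8, -0.8]}
knob [0.60628142 0.10108181 0.084     ] r 0.040751030150650895 swing 0.3079442454750382
fr [[0.65531729 0.03143066 0.026     ]] 0.09902648947308673 -0.7139335787253742
fl [[0.63419355 0.14955681 0.026     ]] 0.09297179347864944 0.6351003278966426
pin [[0.45234679 0.12904447 0.07      ]] 0.12688969102729833 2.58556050622185
hole [[0.45335265 0.12213875 0.07      ]]
t 2.1 p [0.5744 0.0809 0.2531] shift cm [-3.51  1.4  13.31] turn tool z 0.007 F [0.3 0.5 0.3] w 0.09088153654505067
```

>>> move_arm([
  [-0.88, 0.35, 3.3, 0, 0, 0.007],
  [-0.88, 0.35, 3.3, 0, 0, 0],
  [-0.88, 0.35, 3.3, 0, 0, 0],
  [-0.87, 0.35, 3.4, 0, 0, 0],
  [0, 0, 2, 0, 0, 0],
  [0, 0, 2, 0, 0, 0],
  [0, 0, 2, 0, 0, 0],
  [0, 0, 0, 0, 0, 0],
], hand=4)

```text
time: 2.9
tcp_pos: [0.6051, 0.1003, 0.0579]
eef_rot: [-0.002, -0.081, 0.997, -0.0]
force: [-0.4, -0.2, 0.1]
width: 0.0401
finger_force: 0.0
```

>>> move_arm([
  [0, 0, 0, 0, 0, 0],
  [0, 0, 0, 0, 0, 0],
  [0, 0, 0, 0, 0, 0],
  [0, 0, 0, 0, 0, 0],
], hand=0, force=15)

```text
time: 3.3
tcp_pos: [0.6073, 0.1006, 0.0612]
eef_rot: [0.001, -0.082, 0.997, 0.0]
force: [-0.4, -0.2, 0.3]
width: 0.0107
finger_force: 0.0
```

```bash
cat > polar.py <<'E'
from fit import *
x=np.load('jig.npy');p,M,s=tool();a=x[2]
def inj(p):
    q=p[:2]-x[:2];return np.array([np.cos(a)*q[0]+np.sin(a)*q[1],-np.sin(a)*q[0]+np.cos(a)*q[1]])
q=inj(p);print('t',round(s['time'],2),'jig',(q*1e3).round(1),'z',round(p[2]*1e3,1),'r',np.hypot(*q).round(4),'sw',np.arctan2(q[1],q[0]).round(3),'F',np.round(s['force'],1),'w',round(s['width'],4))
B=np.array([np.cos(a),np.sin(a)]);Y=np.array([-B[1],B[0]])
def to(r,sw,q=q):
    d=(np.array([r*np.cos(sw),r*np.sin(sw)])-q);w=d[0]*B+d[1]*Y
    return (M.T@np.r_[w,0]*100).round(2)
E
python3 - <<'E'
from polar import *
prev=q
for sw in np.linspace(.308,-.714,9)[1:]:
    n=np.array([.041*np.cos(sw),.041*np.sin(sw)]);print(to(.041,sw,prev));prev=n
print('out',to(.099-.0175,-.714,prev))
E
```

```text
t 3.3 jig [39.8 11.7] z 61.2 r 0.0415 sw 0.286 F [-0.4 -0.2  0.3] w 0.0107
[-0.06 -0.43  0.  ]
[-0.07 -0.52  0.  ]
[-0.   -0.52  0.  ]
[ 0.07 -0.52 -0.  ]
[ 0.13 -0.51 -0.  ]
[ 0.19 -0.49 -0.  ]
[ 0.26 -0.46 -0.  ]
[ 0.31 -0.42 -0.  ]
out [-3.1  -2.61  0.  ]
```

```bash
python3 - <<'E'
from polar import *
im=eyes.get_image("wrist");pickle.dump(im,open('d2.pkl','wb'))
print(proj(im,[p]),read_state()['width'],read_state()['finger_force'])
cv2.imwrite("pics/w2.png",cv2.resize(im['pixels'][:,:,::-1],(800,600),interpolation=cv2.INTER_CUBIC))
E
```

```text
t 3.3 jig [39.8 11.7] z 61.2 r 0.0415 sw 0.286 F [-0.4 -0.2  0.3] w 0.0107
[[252.69507909 211.33031035]] 0.006979465544462513 0.0
```

View pics/w2.png

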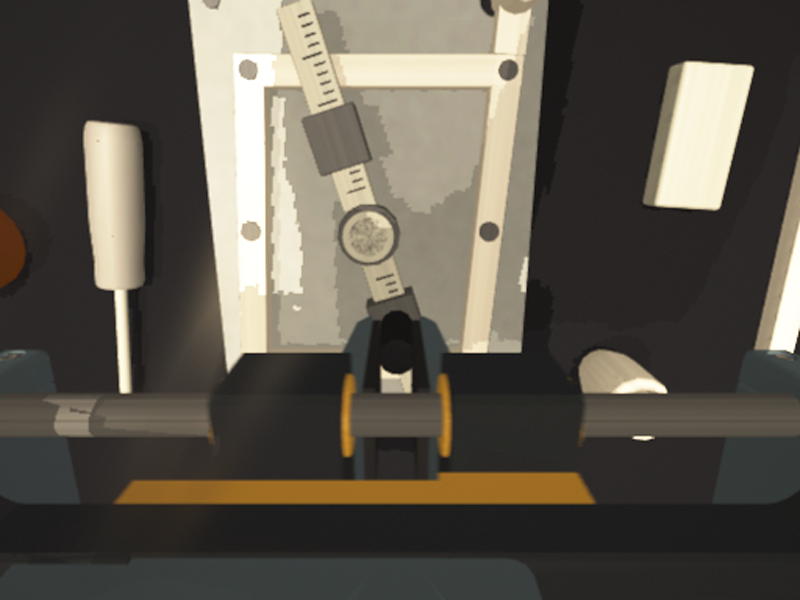

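```bash
python3 - <<'E'
from polar import *
im=pickle.load(open('d2.pkl','rb'))
print(read_state()['width'])
for pt,z in(((397,357),.084),((398,318),.044),((369,234),.045)):
    w=onz(im,np.array(pt)/1.5625,z);print(w,inj(w))
for n in('ls','rs','nl','nr'): print(n,proj(im,jig2w(x[:3],frame(x[3])[n]))*1.5625)
g=p+M@[0,0,-.019]
for dy in(-.008,.008): print(proj(im,[p+M@[0,dy,0],g+M@[0,dy,0],p+M@[.016,dy,0],p+M@[-.016,dy,0]])*1.5625)
E
```

```text
t 3.35 jig [39.7 11.7] z 61.0 r 0.0414 sw 0.287 F [0.2 0.7 1. ] w 0.007
0.006979465544462513
[0.61035507 0.1020326  0.084     ] [0.04301145 0.01257049]
[0.60711059 0.10215176 0.044     ] [0.03983861 0.01325893]
[0.56812872 0.08187901 0.045     ] [-0.00210317  0.00016477]
ls [[489.13463688 230.86338165]]
rs [[252.58908688 233.79454429]]
nl [[506.21320208  70.01807628]]
nr [[247.87573269  73.42809513]]
[[377.35086092 329.81259726]
 [375.70490135 345.70451148]
 [377.00583155 296.28707138]
 [377.68243475 362.03068733]]
[[412.28548716 329.82231309]
 [413.88945387 345.71364726]
 [412.64926359 296.29990637]
 [411.93589618 362.03751514]]
```

>>> move_arm([
  [0, 0, 0, 0, 0, 0],
  [0, 0, 0, 0, 0, 0],
])

```text
time: 3.55
tcp_pos: [0.6069, 0.1006, 0.0605]
eef_rot: [0.0, -0.082, 0.997, 0.0]
force: [-0.0, -0.4, -0.5]
width: 0.0007
finger_force: 0.0
```

```bash
python3 - <<'E'
from polar import *
im=eyes.get_image("wrist");pickle.dump(im,open('d3.pkl','wb'))
cv2.imwrite("pics/w3.png",cv2.resize(im['pixels'][160:310,170:340,::-1],(680,600),interpolation=cv2.INTER_CUBIC))
E
```

```text
t 3.55 jig [39.4 11.7] z 60.5 r 0.0411 sw 0.29 F [-0.  -0.4 -0.5] w 0.0007
```

View pics/w3.png

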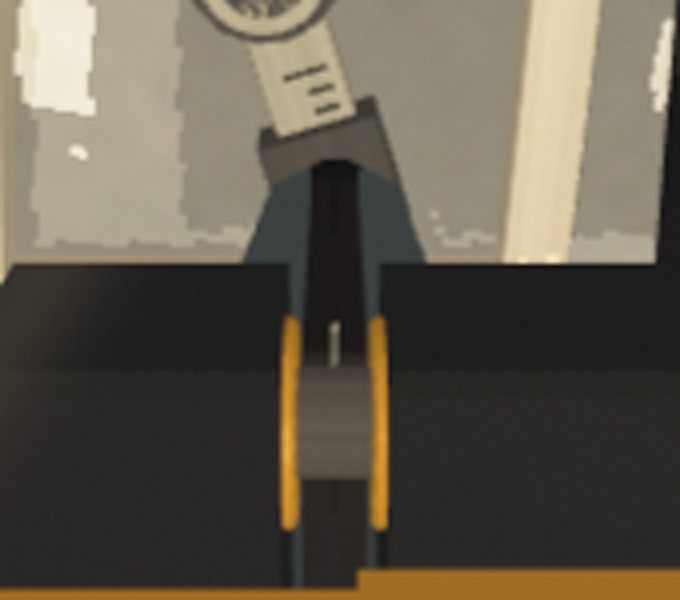

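The fingers have closed fully (0.7 mm) with no force, the rule hasn't moved, and the knob is hidden in this view. I'll check from the side and scene cameras.

```bash
python3 - <<'E'
from polar import *
ims=[]
for n in("side","scene"):
    im=eyes.get_image(n);u=proj(im,[p])[0];print(n,u)
    x0,y0=int(u[0])-40,int(u[1])-45
    ims.append(cv2.resize(im['pixels'][y0:y0+90,x0:x0+80,::-1],(400,450),interpolation=cv2.INTER_CUBIC))
cv2.imwrite("pics/s4.png",np.hstack(ims))
E
```

```text
t 3.6 jig [39.4 11.7] z 60.4 r 0.0411 sw 0.289 F [-0.1  0.3 -0.1] w 0.0006
side [227.42034453 209.25686441]
scene [268.27466594 178.62641805]
```

View pics/s4.png

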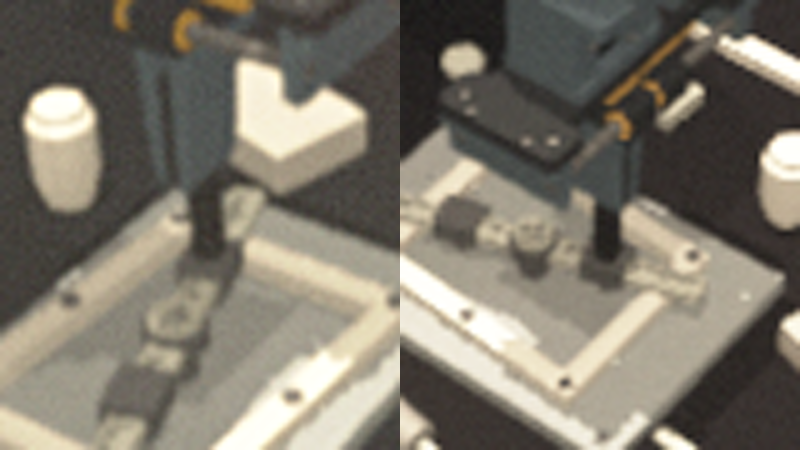

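The side and scene crops show the whole knob below the closed fingers. The fingertips really end about 24 mm above the reported TCP, so I'll open, go 22 mm lower and close again.

>>> move_arm([
  [0, 0, 0, 0, 0, 0],
  [0, 0, 0, 0, 0, 0],
  [0, 0, 0, 0, 0, 0],
  [-0.1, 0, 0, 0, 0, 0],
  [-0.1, 0, 0, 0, 0, 0],
  [0, 0, 0.8, 0, 0, 0],
  [0, 0, 0.8, 0, 0, 0],
  [0, 0, 0.6, 0, 0, 0],
  [0, 0, 0, 0, 0, 0],
], hand=4)

```text
time: 4.6
tcp_pos: [0.608, 0.1008, 0.037]
eef_rot: [-0.001, -0.082, 0.997, -0.0]
force: [-0.4, 0.0, -0.5]
width: 0.0399
finger_force: 0.0
```

>>> move_arm([
  [0, 0, 0, 0, 0, 0],
  [0, 0, 0, 0, 0, 0],
  [0, 0, 0, 0, 0, 0],
  [0, 0, 0, 0, 0, 0],
  [0, 0, 0, 0, 0, 0],
], hand=0, force=15)

```text
time: 5.1
tcp_pos: [0.6091, 0.101, 0.0386]
eef_rot: [0.0, -0.082, 0.997, 0.0]
force: [-0.2, 0.5, 0.2]
width: 0.0154
finger_force: 15.0
```

```bash
python3 - <<'E'
from polar import *
E
```

```text
t 5.1 jig [41.6 11.7] z 38.6 r 0.0432 sw 0.275 F [-0.2  0.5  0.2] w 0.0154
```

```bash
python3 - <<'E'
from polar import *
prev=q
for sw in np.linspace(.275,-.714,9)[1:]:
    n=np.array([.0415*np.cos(sw),.0415*np.sin(sw)]);print(to(.0415,sw,prev));prev=n
print('out',to(.099-.0215,-.714,prev))
E
```

```text
t 5.1 jig [41.6 11.7] z 38.6 r 0.0432 sw 0.275 F [-0.2  0.5  0.2] w 0.0154
[ 0.05 -0.55 -0.  ]
[-0.05 -0.51  0.  ]
[ 0.01 -0.51 -0.  ]
[ 0.07 -0.51 -0.  ]
[ 0.14 -0.49 -0.  ]
[ 0.2  -0.47 -0.  ]
[ 0.25 -0.45 -0.  ]
[ 0.31 -0.41 -0.  ]
out [-2.75 -2.32  0.  ]
```

>>> move_arm([
  [0.05, -0.55, 0, 0, 0, 0],
  [-0.05, -0.51, 0, 0, 0, 0],
  [0.01, -0.51, 0, 0, 0, 0],
  [0.07, -0.51, 0, 0, 0, 0],
  [0.14, -0.49, 0, 0, 0, 0],
  [0.2, -0.47, 0, 0, 0, 0],
  [0.25, -0.45, 0, 0, 0, 0],
  [0.31, -0.41, 0, 0, 0, 0],
  [0, 0, 0, 0, 0, 0],
  [-0.46, -0.39, 0, 0, 0, 0],
  [-0.46, -0.39, 0, 0, 0, 0],
  [-0.46, -0.39, 0, 0, 0, 0],
  [-0.46, -0.39, 0, 0, 0, 0],
  [-0.46, -0.38, 0, 0, 0, 0],
  [-0.45, -0.38, 0, 0, 0, 0],
  [0, 0, 0, 0, 0, 0],
  [0, 0, 0, 0, 0, 0],
])

```text
time: 6.8
tcp_pos: [0.6371, 0.0421, 0.0385]
eef_rot: [0.0, -0.082, 0.997, -0.0]
force: [0.9, -2.3, 5.2]
width: 0.0152
finger_force: 15.0
```

```bash
python3 - <<'E'
from polar import *
print(to(.099-.0175,-.714))
im=eyes.get_image("wrist");pickle.dump(im,open('d5.pkl','wb'))
cv2.imwrite("pics/w5.png",cv2.resize(im['pixels'][:,100:,::-1],(644,600),interpolation=cv2.INTER_CUBIC))
E
```

```text
t 6.8 jig [ 58.8 -51.2] z 38.5 r 0.078 sw -0.716 F [ 0.9 -2.3  5.2] w 0.0152
[-0.28 -0.22  0.  ]
```

View pics/w5.png

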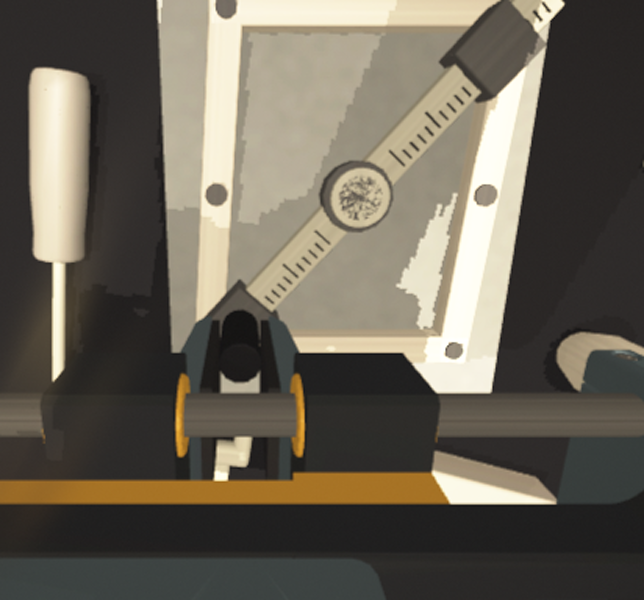

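The rule follows the grip: the knob jaw is at far-right and the plain jaw covers near-left, with a little way left to go. I'll ease out to contact.

>>> move_arm([
  [-0.1, -0.08, 0, 0, 0, 0],
  [-0.1, -0.08, 0, 0, 0, 0],
  [-0.08, -0.06, 0, 0, 0, 0],
  [0, 0, 0, 0, 0, 0],
  [0, 0, 0, 0, 0, 0],
])

```text
time: 7.35
tcp_pos: [0.6394, 0.0408, 0.0384]
eef_rot: [-0.0, -0.082, 0.997, -0.0]
force: [-1.3, -0.2, 5.9]
width: 0.0157
finger_force: 15.0
```

```bash
python3 - <<'E'
from polar import *
E
```

```text
t 7.35 jig [ 60.9 -52.9] z 38.4 r 0.0806 sw -0.715 F [-1.3 -0.2  5.9] w 0.0157
```

>>> move_arm([
  [-0.06, -0.05, 0, 0, 0, 0],
  [0, 0, 0, 0, 0, 0],
  [-0.06, -0.05, 0, 0, 0, 0],
  [0, 0, 0, 0, 0, 0],
  [0, 0, 0, 0, 0, 0],
])

```text
time: 7.85
tcp_pos: [0.6407, 0.0401, 0.0384]
eef_rot: [-0.0, -0.082, 0.997, 0.0]
force: [-2.7, 0.4, 6.4]
width: 0.0151
finger_force: 15.0
```

```bash
python3 - <<'E'
from polar import *
im=eyes.get_image("wrist");pickle.dump(im,open('d6.pkl','wb'))
print(read_state()['ft_torque'])
cv2.imwrite("pics/w6.png",cv2.resize(im['pixels'][0:200,200:480,::-1],(800,571),interpolation=cv2.INTER_CUBIC))
E
```

```text
t 7.85 jig [ 61.9 -53.7] z 38.4 r 0.082 sw -0.715 F [-2.7  0.4  6.4] w 0.0151
[0.044684   0.39560813 0.06694463]
```

View pics/w6.png

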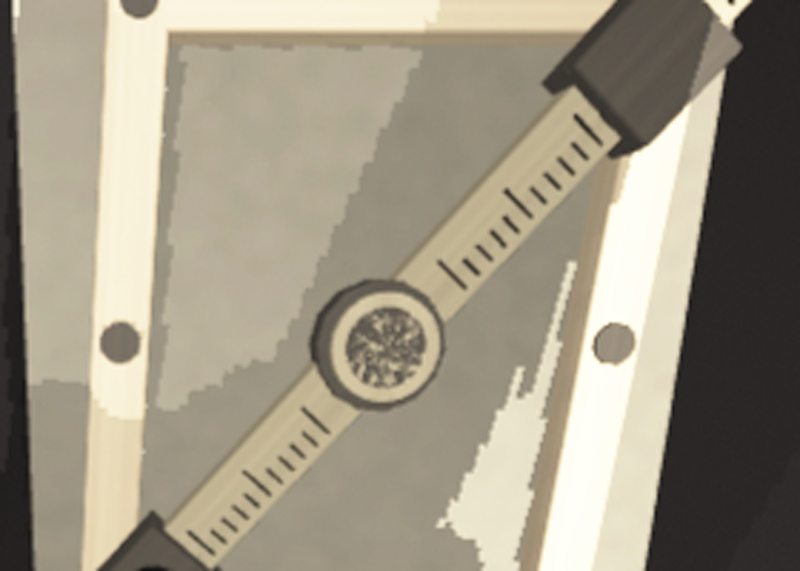

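```bash
python3 - <<'E'
from polar import *
a2=pickle.load(open('d2.pkl','rb'));a6=pickle.load(open('d6.pkl','rb'))
r=lambda im,u:np.hypot(*inj(onz(im,np.array(u),.044)))
for u in((355,169),(325,108)): print('w2',r(a2,np.array(u)/1.5625))
for u in((600,108),(735,22)): print('w6',r(a6,np.array(u)/2.857+[200,0]))
E
```

```text
t 7.9 jig [ 61.9 -53.7] z 38.4 r 0.082 sw -0.715 F [-1.1  0.3  5.9] w 0.0157
w2 0.032027753776206556
w2 0.060212353720443444
w6 0.0645897749453911
w6 0.09358860818783124
```

```bash
python3 - <<'E'
from polar import *
for n in('d5','d6'):
    im=pickle.load(open(n+'.pkl','rb'));g=im['pixels'].mean(2)
    print(n,g[190:262:2,248:260].mean(1).round().astype(int).tolist())
    c,_=ray(im,(0,0));Rm=cv2.Rodrigues(np.array(im['rvec'],float))[0]
    for v in(231.7,):
        w=onz(im,(253.6,v),.084);print(inj(w),np.hypot(*inj(w)),inj(onz(im,(252.7,211.3),.0385)))
E
```

```text
t 7.9 jig [ 61.9 -53.7] z 38.4 r 0.082 sw -0.715 F [-1.1  0.3  5.9] w 0.0157
d5 [85, 86, 86, 86, 67, 23, 20, 21, 21, 21, 21, 21, 21, 21, 21, 28, 30, 29, 29, 28, 29, 28, 28, 27, 27, 27, 28, 97, 174, 175, 166, 65, 70, 81, 80, 83]
[ 0.05402996 -0.05055196] 0.0739914665761914 [ 0.05878125 -0.051156  ]
d6 [85, 86, 86, 86, 65, 21, 21, 21, 21, 21, 21, 21, 21, 21, 21, 28, 30, 29, 28, 28, 29, 28, 28, 27, 27, 27, 28, 109, 175, 175, 166, 65, 70, 81, 79, 83]
[ 0.05715039 -0.05314315] 0.07804076718895361 [ 0.06184796 -0.0537199 ]
```

Comparing the knob disc with the TCP, the knob sits 4.7 mm nearer than the TCP in the pads, and it isn't slipping. I still need about 4.5 mm more along the jig's x.

>>> move_arm([
  [-0.1, 0.03, 0, 0, 0, 0],
  [-0.1, 0.03, 0, 0, 0, 0],
  [-0.1, 0.02, 0, 0, 0, 0],
  [-0.1, 0.02, 0, 0, 0, 0],
  [-0.05, 0, 0, 0, 0, 0],
  [0, 0, 0, 0, 0, 0],
  [0, 0, 0, 0, 0, 0],
])

```text
time: 8.6
tcp_pos: [0.6448, 0.0417, 0.0384]
eef_rot: [-0.0, -0.082, 0.997, -0.0]
force: [-2.3, -1.5, 5.5]
width: 0.0148
finger_force: 15.0
```

```bash
cat > knob.py <<'E'
from polar import *
def knob(tag):
    im=eyes.get_image("wrist");pickle.dump(im,open(tag+'.pkl','wb'));g=im['pixels'].mean(2)
    col=g[190:262,248:260].mean(1);k=[i for i in range(40,72) if col[i]>60];v=190+k[0]-12.5 if k else 231.5
    w=onz(im,(253.6,v),.084);K=inj(w);print('knob',(K*1e3).round(1),'r',np.hypot(*K).round(4),'sw',np.arctan2(K[1],K[0]).round(3),'edge',k[0]+190 if k else None);return im,K
def gap(K,n):
    f=np.array(frame(x[3])[n][:2]);print(n,'corner minus knob mm',((f-K)*1e3).round(1),np.hypot(*(f-K)).round(4))
E
python3 - <<'E'
from knob import *
im,K=knob('d7');gap(K,'fr')
print(proj(im,jig2w(x[:3],[frame(x[3])[k] for k in('ls','rs','nr','fl')])))
cv2.imwrite("pics/w7.png",cv2.resize(im['pixels'][0:260,120:466,::-1],(798,600),interpolation=cv2.INTER_CUBIC))
E
```

```text
t 8.6 jig [ 66.3 -52.9] z 38.4 r 0.0848 sw -0.673 F [-2.3 -1.5  5.5] w 0.0148
knob [ 60.8 -52.3] r 0.0802 sw -0.71 edge 243
fr corner minus knob mm [ 14.  -12.6] 0.0188
[[413.89635584 113.52728405]
 [241.32490401 115.60748508]
 [246.37899469  -6.35497015]
 [394.6796696  214.55212519]]
```

View pics/w7.png

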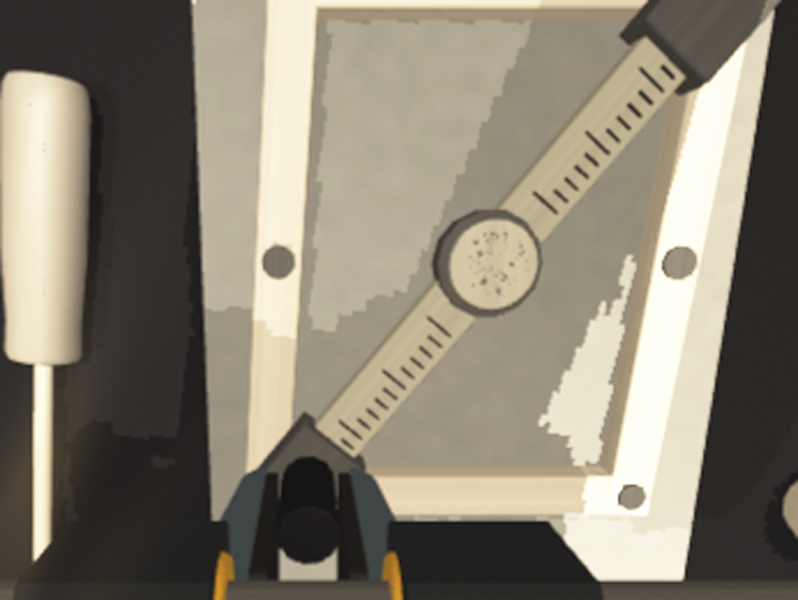

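>>> move_arm([
  [-0.05, -0.05, 0, 0, 0, 0],
  [0, 0, 0, 0, 0, 0],
  [-0.05, -0.04, 0, 0, 0, 0],
  [0, 0, 0, 0, 0, 0],
  [0, 0, 0, 0, 0, 0],
])

```text
time: 9.15
tcp_pos: [0.6451, 0.0412, 0.0382]
eef_rot: [-0.001, -0.082, 0.997, 0.0]
force: [-7.3, 1.5, 9.5]
width: 0.0147
finger_force: 15.0
```

```bash
python3 - <<'E'
from knob import *
im,K=knob('d8');gap(K,'fr')
E
```

```text
t 9.15 jig [ 66.5 -53.4] z 38.2 r 0.0853 sw -0.676 F [-7.3  1.5  9.5] w 0.0147
knob [ 61.1 -52.8] r 0.0807 sw -0.713 edge 243
fr corner minus knob mm [ 13.8 -12. ] 0.0183
```

Contact: the force rose to 7 N and the motion stopped at a gap of about 18 mm to the corner stud. Next I draw in and swing to the other diagonal.

```bash
python3 - <<'E'
from knob import *
K=np.array([.0611,-.0528]);prev=K
def go(r,sw):
    global prev;print(to(r,sw,prev));prev=np.array([r*np.cos(sw),r*np.sin(sw)])
go(.0405,-.713)
for sw in np.linspace(-.713,.635,11)[1:]: go(.0405,sw)
go(.0735,.635)
E
```

```text
t 9.2 jig [ 66.5 -53.4] z 38.2 r 0.0853 sw -0.676 F [-6.6  1.2  9.9] w 0.0151
[3.08 2.59 0.01]
[-0.32  0.44 -0.  ]
[-0.26  0.48 -0.  ]
[-0.19  0.51 -0.  ]
[-0.12  0.53  0.  ]
[-0.05  0.54  0.  ]
[0.02 0.55 0.  ]
[0.1  0.54 0.  ]
[0.17 0.52 0.  ]
[0.24 0.49 0.  ]
[0.3  0.46 0.  ]
[-2.63  1.99 -0.  ]
```

>>> move_arm([
  [0.45, 0.37, 0, 0, 0, 0],
  [0.45, 0.37, 0, 0, 0, 0],
  [0.45, 0.37, 0, 0, 0, 0],
  [0.45, 0.37, 0, 0, 0, 0],
  [0.45, 0.37, 0, 0, 0, 0],
  [0.45, 0.37, 0, 0, 0, 0],
  [0.45, 0.37, 0, 0, 0, 0],
  [0, 0, 0, 0, 0, 0],
  [-0.32, 0.44, 0, 0, 0, 0],
  [-0.26, 0.48, 0, 0, 0, 0],
  [-0.19, 0.51, 0, 0, 0, 0],
  [-0.12, 0.53, 0, 0, 0, 0],
  [-0.05, 0.54, 0, 0, 0, 0],
  [0.02, 0.55, 0, 0, 0, 0],
  [0.1, 0.54, 0, 0, 0, 0],
  [0.17, 0.52, 0, 0, 0, 0],
  [0.24, 0.49, 0, 0, 0, 0],
  [0.3, 0.46, 0, 0, 0, 0],
  [0, 0, 0, 0, 0, 0],
  [0, 0, 0, 0, 0, 0],
])

```text
time: 11.2
tcp_pos: [0.6042, 0.1116, 0.0386]
eef_rot: [0.0, -0.082, 0.997, 0.0]
force: [3.1, 0.9, 4.4]
width: 0.0152
finger_force: 15.0
```

```bash
python3 - <<'E'
from knob import *
im,K=knob('d9');gap(K,'fl');print(to(.0745,.635,K))
E
```

```text
t 11.2 jig [38.6 23.1] z 38.6 r 0.045 sw 0.539 F [3.1 0.9 4.4] w 0.0152
knob [25.2 23.8] r 0.0347 sw 0.756 edge 230
fl corner minus knob mm [49.6 31.4] 0.0587
[-3.45  2.08  0.  ]
```

>>> move_arm([
  [-0.45, 0.35, 0, 0, 0, 0],
  [-0.45, 0.35, 0, 0, 0, 0],
  [-0.45, 0.35, 0, 0, 0, 0],
  [-0.45, 0.35, 0, 0, 0, 0],
  [-0.44, 0.35, 0, 0, 0, 0],
  [-0.44, 0.35, 0, 0, 0, 0],
  [0, 0, 0, 0, 0, 0],
  [0, 0, 0, 0, 0, 0],
])

```text
time: 12.05
tcp_pos: [0.6264, 0.1363, 0.0383]
eef_rot: [-0.001, -0.082, 0.997, -0.0]
force: [-2.4, -1.5, 7.8]
width: 0.0148
finger_force: 15.0
```

```bash
python3 - <<'E'
from knob import *
im,K=knob('d10');gap(K,'fl');g=im['pixels'].mean(2);print(g[190:262:2,248:260].mean(1).round().astype(int).tolist())
K=q-[.0054,-.0006];gap(K,'fl')
E
```

```text
t 12.05 jig [64.9 43.5] z 38.3 r 0.0781 sw 0.591 F [-2.4 -1.5  7.8] w 0.0148
knob [51.5 44.2] r 0.0679 sw 0.709 edge 230
fl corner minus knob mm [23.3 11. ] 0.0258
[17, 17, 17, 17, 17, 18, 27, 26, 25, 25, 25, 24, 24, 24, 24, 24, 23, 23, 72, 154, 154, 155, 154, 155, 155, 154, 154, 155, 155, 156, 147, 56, 60, 70, 69, 71]
fl corner minus knob mm [15.4 11.1] 0.0189
```

The knob has slipped about 8 mm in the pads towards their edge and is now at r = 0.068. I'll regrip centred and with more force.

>>> move_arm([
  [0, 0, 0, 0, 0, 0],
  [0, 0, 0, 0, 0, 0],
  [0.45, 0, 0, 0, 0, 0],
  [0.45, 0, 0, 0, 0, 0],
  [0.45, 0, 0, 0, 0, 0],
  [0, 0, 0, 0, 0, 0],
], hand=2.6)

```text
time: 12.7
tcp_pos: [0.6126, 0.1342, 0.0382]
eef_rot: [-0.0, -0.082, 0.997, -0.0]
force: [-0.6, -0.1, -0.4]
width: 0.0256
finger_force: 0.0
```

>>> move_arm([
  [0, 0, 0, 0, 0, 0],
  [0, 0, 0, 0, 0, 0],
  [0, 0, 0, 0, 0, 0],
], hand=0, force=35)

```text
time: 13.0
tcp_pos: [0.6137, 0.1342, 0.0384]
eef_rot: [0.0, -0.082, 0.997, -0.0]
force: [-1.1, -2.3, 1.3]
width: 0.0147
finger_force: 35.0
```

```bash
cat > knob.py <<'E'
from polar import *
def knob(tag):
    im=eyes.get_image("wrist");pickle.dump(im,open(tag+'.pkl','wb'));g=im['pixels'].mean(2)
    col=g[190:290,248:260].mean(1);print(col[::3].round().astype(int).tolist());return im
def at(im,v):
    K=inj(onz(im,(253.6,v),.084));print('knob',(K*1e3).round(1),'r',np.hypot(*K).round(4),'sw',np.arctan2(K[1],K[0]).round(3));return K
def gap(K,n):
    f=np.array(frame(x[3])[n][:2]);print(n,'corner minus knob mm',((f-K)*1e3).round(1),np.hypot(*(f-K)).round(4))
E
python3 - <<'E'
from knob import *
im=knob('d11')
for v in(213.5,231.5,240):gap(at(im,v),'fl')
E
```

```text
t 13.0 jig [51.9 43.6] z 38.4 r 0.0678 sw 0.699 F [-1.1 -2.3  1.3] w 0.0147
[65, 73, 74, 74, 28, 17, 18, 17, 17, 17, 18, 21, 24, 24, 24, 24, 22, 22, 22, 68, 145, 58, 69, 69, 75, 78, 77, 79, 76, 75, 26, 26, 26, 25]
knob [36.2 44.3] r 0.0573 sw 0.885
fl corner minus knob mm [38.6 10.8] 0.0401
knob [47.1 44.2] r 0.0646 sw 0.754
fl corner minus knob mm [27.8 11. ] 0.0299
knob [52.3 44.1] r 0.0685 sw 0.701
fl corner minus knob mm [22.5 11. ] 0.0251
```

>>> move_arm([
  [-0.3, -0.03, 0, 0, 0, 0],
  [-0.3, -0.03, 0, 0, 0, 0],
  [-0.2, -0.03, 0, 0, 0, 0],
  [-0.1, 0, 0, 0, 0, 0],
  [0, 0, 0, 0, 0, 0],
  [0, 0, 0, 0, 0, 0],
])

```text
time: 13.65
tcp_pos: [0.6226, 0.135, 0.0383]
eef_rot: [0.0, -0.082, 0.997, 0.0]
force: [-2.9, 1.4, 2.9]
width: 0.0149
finger_force: 35.0
```

```bash
python3 - <<'E'
from knob import *
im=knob('d12')
for v in(231.5,234.5):gap(at(im,v),'fl')
E
```

```text
t 13.65 jig [60.9 42.9] z 38.3 r 0.0745 sw 0.613 F [-2.9  1.4  2.9] w 0.0149
[70, 75, 75, 73, 20, 18, 17, 18, 17, 18, 17, 25, 24, 24, 24, 24, 23, 23, 23, 116, 147, 58, 70, 70, 76, 79, 78, 80, 78, 76, 27, 58, 80, 88]
knob [55.9 43.5] r 0.0708 sw 0.66
fl corner minus knob mm [18.9 11.7] 0.0222
knob [57.8 43.4] r 0.0723 sw 0.645
fl corner minus knob mm [17.1 11.7] 0.0207
```

>>> move_arm([
  [-0.1, 0.01, 0, 0, 0, 0],
  [-0.1, 0.01, 0, 0, 0, 0],
  [-0.1, 0.01, 0, 0, 0, 0],
  [0, 0, 0, 0, 0, 0],
  [0, 0, 0, 0, 0, 0],
])

```text
time: 14.2
tcp_pos: [0.625, 0.1354, 0.0382]
eef_rot: [-0.001, -0.082, 0.997, -0.0]
force: [-5.4, -1.9, 4.4]
width: 0.0151
finger_force: 35.0
```

```bash
python3 - <<'E'
from knob import *
im=knob('d13')
for v in(231.5,234.5):gap(at(im,v),'fl')
E
```

```text
t 14.2 jig [63.3 42.8] z 38.2 r 0.0765 sw 0.595 F [-5.4 -1.9  4.4] w 0.0151
[68, 75, 75, 73, 19, 17, 17, 17, 18, 17, 17, 26, 24, 24, 24, 24, 23, 23, 23, 124, 148, 58, 70, 70, 76, 79, 78, 80, 78, 76, 41, 78, 86, 94]
knob [58.4 43.5] r 0.0728 sw 0.64
fl corner minus knob mm [16.4 11.7] 0.0202
knob [60.3 43.4] r 0.0743 sw 0.625
fl corner minus knob mm [14.6 11.7] 0.0187
```

>>> move_arm([
  [-0.06, 0.03, 0, 0, 0, 0],
  [-0.06, 0.03, 0, 0, 0, 0],
  [0, 0, 0, 0, 0, 0],
  [0, 0, 0, 0, 0, 0],
  [0, 0, 0, 0, 0, 0],
])

```text
time: 14.75
tcp_pos: [0.6257, 0.1357, 0.0381]
eef_rot: [-0.001, -0.082, 0.997, -0.0]
force: [-7.6, -6.9, 7.5]
width: 0.0149
finger_force: 35.0
```

```bash
python3 - <<'E'
from knob import *
im=knob('d14')
for v in(231.5,234.5):gap(at(im,v),'fl')
print(proj(im,jig2w(x[:3],[frame(x[3])[k] for k in('fr','nl','rs','pin')])))
cv2.imwrite("pics/w14.png",cv2.resize(im['pixels'][0:300,80:480,::-1],(800,600),interpolation=cv2.INTER_CUBIC))
E
```

```text
t 14.75 jig [64. 43.] z 38.1 r 0.0771 sw 0.592 F [-7.6 -6.9  7.5] w 0.0149
[71, 75, 75, 72, 20, 18, 17, 18, 18, 17, 18, 26, 24, 24, 24, 24, 23, 23, 23, 133, 148, 58, 70, 71, 76, 79, 79, 81, 78, 76, 50, 80, 88, 96]
knob [59.1 43.7] r 0.0735 sw 0.636
fl corner minus knob mm [15.8 11.5] 0.0195
knob [60.9 43.6] r 0.0749 sw 0.622
fl corner minus knob mm [13.9 11.5] 0.0181
[[ 111.80635872  220.76507567]
 [ 284.49609443   -2.69313811]
 [ 104.09049587  120.75543643]
 [ 299.85426487 -115.61772684]]
```

View pics/w14.png

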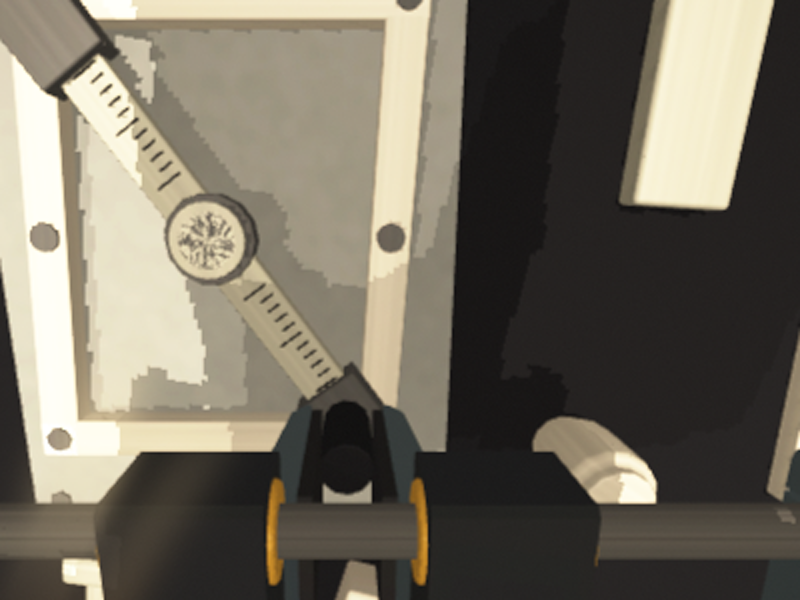

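Both jaws are seated: both bars push back and the frame hasn't moved. Next I draw the jaws in, release and lift.

>>> move_arm([
  [0.42, -0.31, 0, 0, 0, 0],
  [0.42, -0.31, 0, 0, 0, 0],
  [0.42, -0.31, 0, 0, 0, 0],
  [0.42, -0.31, 0, 0, 0, 0],
  [0.42, -0.31, 0, 0, 0, 0],
  [0.42, -0.31, 0, 0, 0, 0],
  [0.42, -0.31, 0, 0, 0, 0],
  [0.1, -0.05, 0, 0, 0, 0],
  [0, 0, 0, 0, 0, 0],
  [0, 0, 0, 0, 0, 0],
])

```text
time: 15.8
tcp_pos: [0.6001, 0.1094, 0.0383]
eef_rot: [-0.0, -0.082, 0.997, -0.0]
force: [-2.0, -1.1, 3.6]
width: 0.0148
finger_force: 35.0
```

```bash
python3 - <<'E'
from knob import *
im=knob('d15')
for v in(231.5,234.5):at(im,v)
E
```

```text
t 15.8 jig [34.2 21.7] z 38.3 r 0.0405 sw 0.565 F [-2.  -1.1  3.6] w 0.0148
[73, 79, 78, 74, 19, 19, 19, 19, 19, 19, 19, 28, 26, 25, 25, 25, 24, 24, 24, 200, 207, 61, 74, 74, 80, 83, 82, 85, 82, 80, 162, 162, 163, 162]
knob [29.3 22.3] r 0.0368 sw 0.65
knob [31.1 22.2] r 0.0383 sw 0.621
```

>>> move_arm([
  [0, 0, 0, 0, 0, 0],
  [0, 0, 0, 0, 0, 0],
  [0, 0, 0, 0, 0, 0],
  [0, 0, -2, 0, 0, 0],
  [0, 0, -3, 0, 0, 0],
  [0, 0, -3, 0, 0, 0],
  [3.5, 1.1, 0, 0, 0, 0],
  [3.5, 1.1, 0, 0, 0, 0],
  [3.5, 1.1, 0, 0, 0, 0],
  [3.5, 1.1, 0, 0, 0, 0],
  [0.1, 0.1, 0, 0, 0, 0],
  [0, 0, 0, 0, 0, 0],
], hand=5)

```text
time: 17.05
tcp_pos: [0.4536, 0.1312, 0.1186]
eef_rot: [0.0, -0.082, 0.997, 0.0]
force: [1.8, -0.4, -0.0]
width: 0.0501
finger_force: 0.0
```

```bash
python3 - <<'E'
from knob import *
im=eyes.get_image("wrist");pickle.dump(im,open('d16.pkl','wb'))
u=proj(im,jig2w(x[:3],[frame(x[3])['pin'],frame(x[3])['nl'],frame(x[3])['ls']]));print(u)
P=np.array(frame(x[3])['pin'])*1e3;print('pin',P,'delta to tcp mm',P[:2]-q*1e3)
g=cv2.cvtColor(im['pixels'],cv2.COLOR_RGB2GRAY)
c=cv2.HoughCircles(cv2.medianBlur(g,3),cv2.HOUGH_GRADIENT,1,15,param1=80,param2=14,minRadius=9,maxRadius=26)
c=c[0];c=c[np.hypot(c[:,0]-u[0,0],c[:,1]-u[0,1])<30];print(c)
for k in c: print(inj(onz(im,k[:2],.07))*1e3)
E
```

```text
t 17.05 jig [-106.1   68.9] z 118.6 r 0.1265 sw 2.566 F [ 1.8 -0.4 -0. ] w 0.0501
[[250.54249153 189.90900104]
 [249.23323374 208.32836582]
 [245.85652002 272.13280404]]
pin [-107.77453367   66.97494741   70.        ] delta to tcp mm [-1.65902502 -1.8767926 ]
[[253.5 187.5  15.9]]
[-109.9236132    69.57056596]
```

>>> move_arm([
  [0.25, -0.05, 2, 0, 0, 0],
  [0, 0, 2, 0, 0, 0],
  [0, 0, 2, 0, 0, 0],
  [0, 0, 1.5, 0, 0, 0],
  [0, 0, 1, 0, 0, 0],
  [0, 0, 0, 0, 0, 0],
])

```text
time: 17.7
tcp_pos: [0.4514, 0.1298, 0.0323]
eef_rot: [-0.001, -0.082, 0.997, -0.0]
force: [-0.3, 0.5, -1.2]
width: 0.0501
finger_force: 0.0
```

>>> move_arm([
  [0, 0, 0, 0, 0, 0],
  [0, 0, 0, 0, 0, 0],
  [0, 0, 0, 0, 0, 0],
  [0, 0, 0, 0, 0, 0],
  [0, 0, 0, 0, 0, 0],
], hand=0, force=20)

```text
time: 18.2
tcp_pos: [0.4519, 0.13, 0.0338]
eef_rot: [0.001, -0.082, 0.997, -0.0]
force: [1.5, -4.0, 3.5]
width: 0.0247
finger_force: 20.0
```

```bash
python3 - <<'E'
from knob import *
print(read_state()['finger_force'])
E
```

```text
t 18.2 jig [-108.   68.] z 33.8 r 0.1276 sw 2.58 F [ 1.5 -4.   3.5] w 0.0247
20.002327859401703
```

>>> move_arm([
  [0, -0.2, 0, 0, 0, 0],
  [0, -0.2, 0, 0, 0, 0],
  [0, -0.2, 0, 0, 0, 0],
  [0, -0.15, 0, 0, 0, 0],
  [0, 0, 0, 0, 0, 0],
  [0, 0, 0, 0, 0, 0],
])

```text
time: 18.8
tcp_pos: [0.4524, 0.123, 0.0334]
eef_rot: [-0.0, -0.082, 0.997, 0.0]
force: [-2.4, 6.1, 3.7]
width: 0.0246
finger_force: 20.0
```

```bash
python3 - <<'E'
from knob import *
im=eyes.get_image("wrist");pickle.dump(im,open('d17.pkl','wb'))
g=cv2.cvtColor(im['pixels'],cv2.COLOR_RGB2GRAY)
F={**frame(0)};F['hole']=(-.108,.06,.07)
for k in('ls','nl','rs'):
    u=proj(im,jig2w(x[:3],F[k]))[0]
    if not(15<u[0]<497 and 15<u[1]<369): print(k,'out');continue
    y0,x0=int(u[1])-14,int(u[0])-14;w=g[y0:y0+28,x0:x0+28]
    t=w<w.min()+35;n,l,s,c=cv2.connectedComponentsWithStats(t.astype(np.uint8));
    print(k,'pred',u.round(1),[(s[i,4],(c[i]+[x0,y0]).round(1).tolist(),(inj(onz(im,c[i]+[x0,y0],.026))*1e3).round(1).tolist()) for i in range(1,n) if s[i,4]>8])
E
```

```text
t 18.8 jig [-108.8   61. ] z 33.4 r 0.1248 sw 2.631 F [-2.4  6.1  3.7] w 0.0246
ls pred [253.1 330.8] [(np.int32(588), [252.5, 333.0], [2.2, 59.5])]
nl pred [251.9 249.4] [(np.int32(280), [250.5, 256.5], [-68.9, 58.8])]
rs pred [109.6 332.4] [(np.int32(167), [109.7, 342.1], [9.8, -61.2])]
```

>>> move_arm([
  [0, -0.1, 0, 0, 0, 0],
  [0, 0, 0, 0, 0, 0],
  [0, 0, 0.2, 0, 0, 0],
  [0, 0, 0.2, 0, 0, 0],
  [0, 0, 0.2, 0, 0, 0],
  [0, 0, 0, 0, 0, 0],
])

```text
time: 19.45
tcp_pos: [0.4524, 0.1221, 0.0272]
eef_rot: [-0.0, -0.082, 0.997, 0.0]
force: [-1.7, 7.5, -0.8]
width: 0.0244
finger_force: 20.0
```

```bash
python3 - <<'E'
from knob import *
E
```

```text
t 19.45 jig [-108.9   60.1] z 27.2 r 0.1244 sw 2.637 F [-1.7  7.5 -0.8] w 0.0244
```

>>> move_arm([
  [0, 0, 0.2, 0, 0, 0],
  [0, 0, 0.2, 0, 0, 0],
  [0, 0, 0.2, 0, 0, 0],
  [0, 0, 0.15, 0, 0, 0],
  [0, 0, 0, 0, 0, 0],
])

```text
time: 19.95
tcp_pos: [0.4529, 0.1222, 0.0203]
eef_rot: [0.0, -0.082, 0.997, 0.0]
force: [-4.3, 6.5, 15.4]
width: 0.0251
finger_force: 20.0
```

```bash
python3 - <<'E'
from knob import *
E
```

```text
t 19.95 jig [-108.4   60.1] z 20.3 r 0.124 sw 2.635 F [-4.3  6.5 15.4] w 0.0251
```

>>> move_arm([
  [0, 0, 0, 0, 0, 0],
  [0, 0, 0, 0, 0, 0],
  [0, 0, -2, 0, 0, 0],
  [0, 0, -2, 0, 0, 0],
  [0, 0, 0, 0, 0, 0],
], hand=5)

```text
time: 20.45
tcp_pos: [0.454, 0.1219, 0.0616]
eef_rot: [0.001, -0.082, 0.997, 0.0]
force: [-0.2, 0.9, -0.3]
width: 0.0502
finger_force: 0.0
```

>>> move_arm([
  [0, 0, 0, 0, 0, 0],
  [0, 0, 0, 0, 0, 0],
  [0, 0, 0, 0, 0, 0],
  [0, 0, 0, 0, 0, 0],
  [0, 0, 0, 0, 0, 0],
  [0, 0, 0, 0, 0, 0],
  [0, 0, 0, 0, 0, 0],
  [0, 0, 0.5, 0, 0, 0],
  [0, 0, 0.5, 0, 0, 0],
  [0, 0, 0.3, 0, 0, 0],
  [0, 0, 0, 0, 0, 0],
], hand=0)

```text
time: 21.55
tcp_pos: [0.4523, 0.1216, 0.0462]
eef_rot: [-0.001, -0.082, 0.997, -0.0]
force: [-0.3, 0.7, 0.3]
width: 0.0006
finger_force: 0.0
```

>>> move_arm([
  [0, 0, 0.3, 0, 0, 0],
  [0, 0, 0.3, 0, 0, 0],
  [0, 0, 0, 0, 0, 0],
])

```text
time: 21.85
tcp_pos: [0.4525, 0.1216, 0.0405]
eef_rot: [-0.0, -0.082, 0.997, -0.0]
force: [-0.4, 0.8, 0.5]
width: 0.0002
finger_force: 0.0
```

>>> move_arm([
  [0, 0, 0.2, 0, 0, 0],
  [0, 0, 0.2, 0, 0, 0],
  [0, 0, 0, 0, 0, 0],
])

```text
time: 22.15
tcp_pos: [0.4526, 0.1216, 0.0366]
eef_rot: [-0.0, -0.082, 0.997, -0.0]
force: [-0.7, 0.2, -0.3]
width: 0.0002
finger_force: 0.0
```

>>> move_arm([
  [0, 0, 0.2, 0, 0, 0],
  [0, 0, 0.1, 0, 0, 0],
  [0, 0, 0, 0, 0, 0],
])

```text
time: 22.45
tcp_pos: [0.4526, 0.1216, 0.0337]
eef_rot: [-0.0, -0.082, 0.997, -0.0]
force: [0.0, -0.7, -0.9]
width: 0.0009
finger_force: 0.0
```

>>> move_arm([
  [0, 0, 0.1, 0, 0, 0],
  [0, 0, 0.1, 0, 0, 0],
  [0, 0, 0, 0, 0, 0],
])

```text
time: 22.75
tcp_pos: [0.4527, 0.1216, 0.0317]
eef_rot: [-0.0, -0.082, 0.997, -0.0]
force: [0.4, 0.9, 0.6]
width: 0.0004
finger_force: 0.0
```

>>> move_arm([
  [0, 0, 0.1, 0, 0, 0],
  [0, 0, 0.1, 0, 0, 0],
  [0, 0, 0, 0, 0, 0],
])

```text
time: 23.05
tcp_pos: [0.4527, 0.1216, 0.0297]
eef_rot: [-0.0, -0.082, 0.997, -0.0]
force: [0.4, 0.5, -0.0]
width: 0.0004
finger_force: 0.0
```

>>> move_arm([
  [0, 0, 0.1, 0, 0, 0],
  [0, 0, 0.1, 0, 0, 0],
  [0, 0, 0, 0, 0, 0],
])

```text
time: 23.35
tcp_pos: [0.4527, 0.1216, 0.0277]
eef_rot: [-0.0, -0.082, 0.997, -0.0]
force: [0.2, 0.7, 0.2]
width: 0.0006
finger_force: 0.0
```

>>> move_arm([
  [0, 0, 0.1, 0, 0, 0],
  [0, 0, 0.1, 0, 0, 0],
  [0, 0, 0, 0, 0, 0],
])

```text
time: 23.65
tcp_pos: [0.453, 0.1217, 0.0263]
eef_rot: [-0.0, -0.082, 0.997, -0.0]
force: [-4.4, -1.0, 15.2]
width: 0.0006
finger_force: 7.2
```

```bash
python3 - <<'E'
from knob import *
print(read_state()['ft_torque'])
ims=[eyes.get_image("wrist"),eyes.get_image("side")]
pickle.dump(ims,open('d18.pkl','wb'))
g=ims[0]['pixels'].mean(2);u=proj(ims[0],jig2w(x[:3],[(-.108,.06,.057),(-.108,.06,.07)]));print(u)
v=int(u[0,1]);print(g[v-30:v+40:4,230:276:3].round().astype(int))
E
```

```text
t 23.65 jig [-108.4   59.6] z 26.3 r 0.1238 sw 2.639 F [-4.4 -1.  15.2] w 0.0006
[-0.15596881  0.82266738 -0.00965186]
[[253.2775713  229.5224578 ]
 [253.31012232 238.76801137]]
[[217 218 218 220 222 221 223 226 226 227 227 226 217 218 218 219]
 [218 218 218 221 205 114 223 225 225 227 113 152 224 217 217 217]
 [218 216 214 112 113 112  80  50 107  50 111 113 113 153 217 218]
 [216 216 123 113 113 113  50  50 130  49 110 113 114 112 218 218]
 [218 206 112 113 113 113  49  49 133  49  98 113 113 114 153 216]
 [219 123 112 112 113 113  49  50 131  50  91 113 113 113 113 215]
 [204 114 113 113 113 113  49  50 133  49  81 113 113 112 113 135]
 [ 57  57  57  57  88 111  49  49 132  50  75 113  58  57  56  58]
 [ 56  57  57  56  80 107  50  49 132  49  66 112  56  57  57  58]
 [ 58  57  57  57  81 101  49  49 130  49  60 113  56  58  57  56]
 [ 57  57  57  57 134  96  49  50 133  50  54 134  63  57  56  57]
 [ 58  57  57  56 169 106  50  49 132  50  50 162  99  57  57  57]
 [ 57  57  57  57 176 104  52  52 140  52  52 165 131  57  56  57]
 [ 57  58  57  56 181 105  91  90  99  91  91 170 160  57  57  57]
 [ 70  70  69  66 185 125 125 125 125 125 125 163 166  70  70  70]
 [ 72  71  71  82 185 135 135 135 135 135 135 168 172  72  73  73]
 [ 74  75  74  84 186 146 146 145 146 146 145 165 176  75  75  75]
 [ 74  74  75  90 194 153 152 152 153 153 152 165 184  75  75  75]]
```

The pin is home: 13 mm of travel while gripped, and the head now resists 15 N. Next I lift clear and hand in.

>>> move_arm([
  [0, 0, -1, 0, 0, 0],
  [0, 0, -3, 0, 0, 0],
  [0, 0, -4, 0, 0, 0],
  [0, 0, -4, 0, 0, 0],
  [0, 0, 0, 0, 0, 0],
  [0, 0, 0, 0, 0, 0],
])

```text
time: 24.35
tcp_pos: [0.4532, 0.1217, 0.1468]
eef_rot: [0.001, -0.082, 0.997, 0.0]
force: [-0.5, -0.3, -0.4]
width: 0.0006
finger_force: 0.0
```

```bash
python3 - <<'E'
from cell import sign_off,read_state
s=read_state();print(s['tcp_pos'],s['force']);print(sign_off())
E
```

```text
[0.45319899 0.12174026 0.14677958] [-0.5341072  -0.34691438 -0.35695141]
the job is handed in; nothing more can be done
None
```

I handed the job in at about 24 s: both diagonals were measured to contact, the frame was pushed square, the pin pressed home (about 13 mm of travel) and the jaws drawn in to a reading of about 3–4 mm; the hand-in returned no verdict.

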